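Stand the weighted float heavy end down

TASK

The plain white float lying on the bench has its ballast hidden in one end: lift it clear and feel which end is the heavy one by balancing it in the grip. Lay it on the sloping rest, against the toe plate, and let go of it there so that you can take it afresh; then stand it upright in the aluminium tray, heavy end down, and leave it standing free. It must not topple over in the tray, and the bottles and other things standing about must stay where they are.

Things in the scene. Friction and masses are not known exactly. Their poses are not given: they have to be found in the camera images.
- float: Closed white plastic float: a square bar 44 x 44 mm, 140 mm long over all, both ends crowned. It looks the same end for end, with two thin grey ribs 30 and 36 mm either side of the middle. Origin: its centre; x axis along its length (which way says nothing of the weight; the heavy end differs from start to start), y, z across. It starts lying flat, origin 22 mm above the bench. Friction about 0.6.
- float_tip1 (a point): Tip of the float's crown at its +x end, 70 mm from its origin. The straight sides end 7 mm short of it; crown radius 65 mm. A steel block is shut in one end of the float, a foam one in the other, each with 1 mm of play: 0.35 to 0.44 kg in all, centre of mass 25 to 29 mm from the middle towards the heavy end.
- float_tip2 (a point): Tip of the crown at the -x end, shaped alike. A grip at the middle of the level float feels a moment of about 0.1 N m from the heavy end, and a weak grip lets that end sag. On its heavy end the float stands and rights itself; on the light end it soon topples.
- rest: Fixed aluminium sloping rest, base 130 x 76 x 10 mm. Origin on the bench under the middle of a float lying on it; x (level) points the way the slope rises, z up. A rail 26 mm wide rises at 45 degrees; at its foot a toe plate 34 mm wide stands square to it and holds the float's lower end.
- rest_seat (a point): Where the float's centre lies when it lies on the rest with its lower end against the toe plate: 95 mm above the bench, over the rest's origin. The rail's face lies 22 mm below it, square to the slope, and ends 33 mm further up the slope, so the float's sides and upper end stand free for the fingers.
- tray: Fixed aluminium tray, 100 mm (x) by 190 mm (y), floor 2 mm thick, rim 2 mm thick and 11 mm high. Origin: centre of its underside, on the bench. A float standing in it has its centre 72 mm above the bench.
- stain: Bystander: small white reagent bottle with a blue cap, 44 mm in diameter, 98 mm high, near one end of the float. Origin: centre of its underside.
- oil: Bystander: small bottle with a black cap, 33 mm in diameter, 72 mm high, near the other end of the float. Origin: centre of its underside.
- tape: Bystander: roll of tape lying flat beside the float, 69 mm in diameter, 19 mm high. Origin: centre of its underside.
- coplin: Bystander: glass jar with purple stain, 56 mm in diameter, 90 mm high, beyond the tray. Origin: centre of its underside.
- cup: Bystander: specimen cup with a red lid, 50 mm in diameter, 59 mm high, beside the tray. Origin: centre of its underside.
- carton: Bystander: beige carton 50 x 68 mm, 85 mm high, beyond the tray. Origin: centre of its underside.

How it is judged:
On the way, in this order (a step that is already met when the one before it is completed fails the run):
1. the float is lifted clear of the bench (its centre above 80 mm) (height (world z) of float above 0.08 m), for 0.2 s.
2. the float lies on the sloping rest, let go of: its centre within 15 mm of the seat, sloping at 45 degrees (distance between float and rest_seat below 0.015 m and (angle between float's own x axis and vertical between 0.65 and 0.92 rad or angle between float's own x axis and vertical between 2.22 and 2.49 rad) and contact force between the fingers and float below 0.05 N), for 0.2 s.
At the end, for the whole second after the job is handed in: The float stands free and at rest on the floor of the tray, on its heavy end (it can stand on no other), within 0.15 rad of upright, its centre inside the tray's rim and 64 to 80 mm above the bench, and nothing touches it but the tray ((angle between float's own x axis and vertical below 0.15 rad or angle between float's own x axis and vertical above 2.99 rad) and x of float in the frame of tray between -0.045 and 0.045 m and y of float in the frame of tray between -0.09 and 0.09 m and height (world z) of float between 0.064 and 0.08 m and contact force between the fingers and float below 0.05 N and contact force between float and tray above 0.5 N and linear speed of float below 0.05 m/s).
It fails at once if the float lies toppled in or against the tray (angle between float's own x axis and vertical between 1.15 and 1.99 rad and height (world z) of float below 0.05 m and horizontal distance between float and tray below 0.15 m).
It fails at once if a bystander is shifted by more than 30 mm or knocked over (distance of any of stain, oil, tape, coplin, cup, carton from where it was at the start of the episode above 0.03 m or angle between any of stain, oil, coplin, cup, carton's own z axis and vertical above 0.5 rad).
It also fails if it takes over 64 s, if anything falls off the work surface, if the arm or the gripper's body presses on something with over 40 N, if the wrist force passes 120 N, or if a joint passes its speed limit or range.

ROBOT

A 6-joint arm with a two-finger parallel gripper is mounted at the origin on the work surface; the furniture and walls round the work are solid. World frame = base frame: x ahead of the robot, y to its left, z up, the work surface at z = 0. Lengths are in m, angles in rad, forces in N, time in s.
With the tool pointing down it reaches from about 0.225 to 0.875 m from the base axis. Payload 3.4 kg.
Tool frame: the origin (TCP) lies at the very end of the fingers, on their centre line; the grasp point (between the pads) lies 19 mm behind it; z points along the fingers, y is the line along which they close (so a half turn about z gives the same grasp; the last joint's range is limited). The gripper opens to 85 mm and grips with 20 to 120 N. Pads are 22 mm wide; open, the fingers measure 114 mm over their backs; the gripper's body (76 mm by 85 mm) begins 54 mm behind the grasp point. The pads swing forward as they close: fully open they stand 13 mm farther back than shut.
Start: joints at [0.576, 0.276, 1.505, -0, 1.361, -0.121], TCP at [0.441, 0.369, 0.231] pointing down, gripper open.
Joint ranges: [-2.89, 2.89], [-0.75, 2.08], [0.22, 2.7], [-1.18, 4.32], [0.11, 2.71], [-2.7, 2.7]. Speed limits (rad/s): [2.57, 2.57, 3.14, 3.14, 3.14, 3.14].

INTERFACE

Orientations are given as a unit quaternion [x, y, z, w].
In Python, from plant import sense, capture, bot gives the robot as it stands.
- The arm moves only by the tool play_rows, never from a script. Its argument "commands" is a list of rows, each a list of 2 entries, a list of its own where there are three numbers: the shift along the world's x, y, z normalised to -1 to 1, where 1 is 12 cm, then the turn about the world's z normalised to -1 to 1, where 1 is pi/4 rad. A call has 1 to 8 rows; each row is the pose to reach, as a shift and turn from the pose commanded when the call began; what a row does not reach only later rows make up. A row lasts 1/12 s, in which the tool goes at most 41.7 mm and 7.16 degrees, less where a joint would pass 70% of its speed; a pose out of reach is approached as far as the arm can. A call with a number of a shift or a turn outside -1 to 1 is refused whole. A call with a gripper value outside its range is refused whole. "jaw" is the opening in per cent of the stroke, from 0 (shut) to 100 (fully open), set as the call begins (left out, the last holds). The fingers move at their own pace and stop on an object; "force" is the grip in N (left out, the last holds). Time passes only in rows, so rows that repeat a pose let the fingers close. It gives the time, the measured TCP pose, the force, the opening and the grip force at its end, in the units of the state.
- sense(): the state, without advancing time (a new reading comes with each control period).
- capture(name): name is "scene" or "top"; returns a dict with "img" (400x640x3 uint8, red, green, blue), "fx", "fy", "cx", "cy" (pixels), "rvec" (rotation vector, rad) and "tvec" (3), from world to camera coordinates, as OpenCV has them. Camera axes: x right, y down, z forward; pixel columns grow to the right and rows downward; lengths in m; the calibration is good to about 2 mm. A picture is of the moment at which its call begins. There is no depth.
- bot.close_job(): hands the job in; it is judged then, once.
The state is a dict: "time": time; "joint_positions": joint angles; "joint_velocities": joint speeds; "tau": joint torques, N m; "ee_pos": TCP position; "tcp_rot": TCP orientation; "wrist_force": force on the tool from outside, world axes, zero at the start; "ft_torque": the same for the moment, N m; "finger_gap": finger opening in m; "grip_force": force on a finger pad.
Only numpy, scipy, OpenCV 4.12 (cv2) and the standard library are available. Lean on these libraries where they do the work, as an engineer would, in place of code of your own. Each camera call takes 0.05 s, during which the arm holds its last target. There are 200 camera calls.

## Working session

There is one attempt and no reset: what is moved stays moved. The work goes in short steps, Python scripts to look and compute and a tool call to move; the robot and the scene stay as the last step left them, time stands still between calls to the robot, and variables do not carry over. Pictures are saved under pics/ and viewed, at most 10 in all, crops included, and the job is handed in when it is done.

Besides the shell and the picture viewer there is one more tool, called by a JSON object that holds its "api" and its "payload", one argument or row to a line. play_rows: Moves the arm, as the interface text tells. Its arguments: {"type":"object","properties":{"commands":{"type":"array","items":{"type":"array"}},"jaw":{"type":"number"},"force":{"type":"number"}},"required":["commands"]}

```bash
mkdir -p pics; ls
cat > h.py <<'E'
import numpy as np,cv2
from plant import sense,capture,bot
def cam(n):
    c=capture(n);R=cv2.Rodrigues(np.array(c['rvec'],float))[0];t=np.array(c['tvec'],float).ravel()
    K=np.array([[c['fx'],0,c['cx']],[0,c['fy'],c['cy']],[0,0,1.]])
    return c['img'],K,R,t
def ray(K,R,t,uv,z):
    d=R.T@np.linalg.solve(K,np.array([uv[0],uv[1],1.]));o=-R.T@t
    return o+d*(z-o[2])/d[2]
def proj(K,R,t,p):
    q=K@(R@np.array(p,float)+t);return q[:2]/q[2]
def save(n,img):cv2.imwrite(f'pics/{n}.png',img[...,::-1])
E
python3 - <<'E'
from h import *
s=sense();print({k:np.round(v,3).tolist() for k,v in s.items()})
for n in('top','scene'):
    im,K,R,t=cam(n);save(n+'0',im);print(n,K[0,0],K[:2,2],(-R.T@t).round(3),R[2].round(3))
E
```

```text
pics
{'time': 0.0, 'joint_positions': [0.576, 0.277, 1.506, 0.0, 1.361, -0.121], 'joint_velocities': [-0.001, -0.002, -0.0, 0.001, -0.001, 0.001], 'tau': [0.001, -41.677, -24.581, 0.0, 0.011, 0.0], 'ee_pos': [0.44, 0.369, 0.23], 'tcp_rot': [0.423, 0.906, -0.001, -0.0], 'wrist_force': [-0.185, 0.283, -0.3], 'ft_torque': [-0.032, -0.005, -0.056], 'grip_force': 0.0, 'finger_gap': 0.086}
top 393.21218861698844 [324.35118681 202.212427  ] [ 0.259 -0.05   1.274] [ 0.187  0.014 -0.982]
scene 384.8974698800691 [316.65613556 204.94342719] [-0.113 -0.868  0.956] [ 0.456  0.623 -0.636]
```

View pics/top0.png

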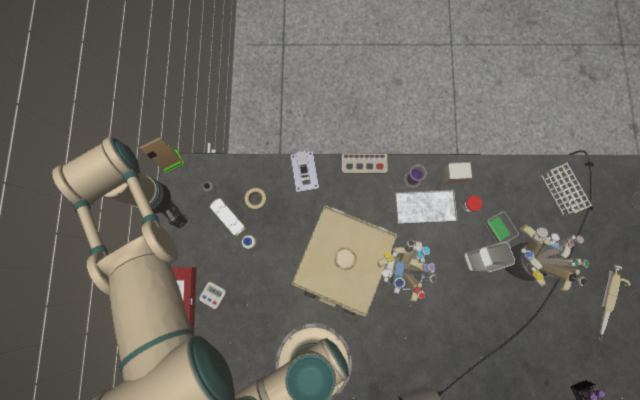

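View pics/scene0.png

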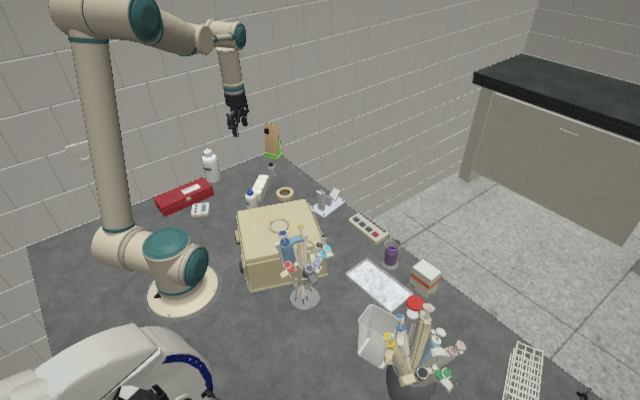

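Run:
```python
from h import *
im,K,R,t=cam('top')
for n,uv,z in [('float',(227,217),.044),('rest',(304,170),.05),('tray',(426,207),.01),('stain',(248,242),.098),('oil',(207,186),.072),('tape',(256,198),.019),('coplin',(417,175),.09),('cup',(474,204),.059),('carton',(459,172),.085),('box1',(329,207),.15),('box2',(397,234),.15),('box3',(293,284),.15)]:
    print(n,ray(K,R,t,uv,z).round(3))
hsv=cv2.cvtColor(im,cv2.COLOR_RGB2HSV)
m=((hsv[...,2]>170)&(hsv[...,1]<40)).astype(np.uint8)
for (x0,y0,x1,y1),z in (((205,192,245,240),.044),((390,185,460,228),.011)):
    k=np.zeros_like(m);k[y0:y1,x0:x1]=m[y0:y1,x0:x1]
    c=max(cv2.findContours(k,0,1)[0],key=cv2.contourArea)
    P=np.array([ray(K,R,t,p[0],z)[:2] for p in c],np.float32)
    print(cv2.minAreaRect(P*1000))
a=cv2.resize(im[140:260,190:350],(800,600),interpolation=2);save('a',a)
im2,K2,R2,t2=cam('scene')
b=cv2.resize(im2[140:260,230:390],(800,600),interpolation=2);save('b',b)
```

```text
float [0.444 0.277 0.044]
rest [0.598 0.035 0.05 ]
tray [ 0.486 -0.362  0.01 ]
stain [0.36  0.195 0.098]
oil [0.538 0.338 0.072]
tape [0.511 0.192 0.019]
coplin [ 0.572 -0.319  0.09 ]
cup [ 0.488 -0.5    0.059]
carton [ 0.584 -0.451  0.085]
box1 [ 0.459 -0.047  0.15 ]
box2 [ 0.382 -0.242  0.15 ]
box3 [0.239 0.052 0.15 ]
((446.0291748046875, 278.4579162597656), (131.11514282226562, 41.63549041748047), 42.593055725097656)
((487.9095458984375, -360.0621643066406), (97.49715423583984, 184.876220703125), 3.0178778171539307)
```

View pics/a.png

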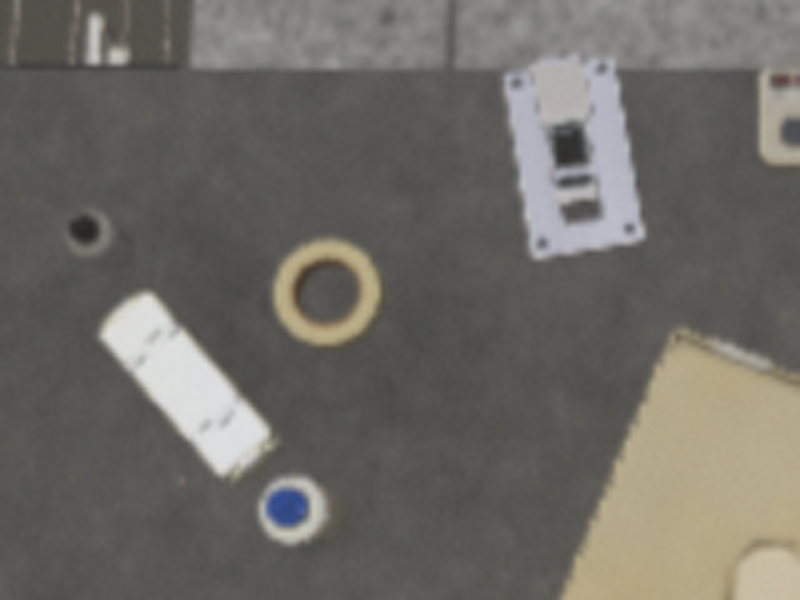

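View pics/b.png

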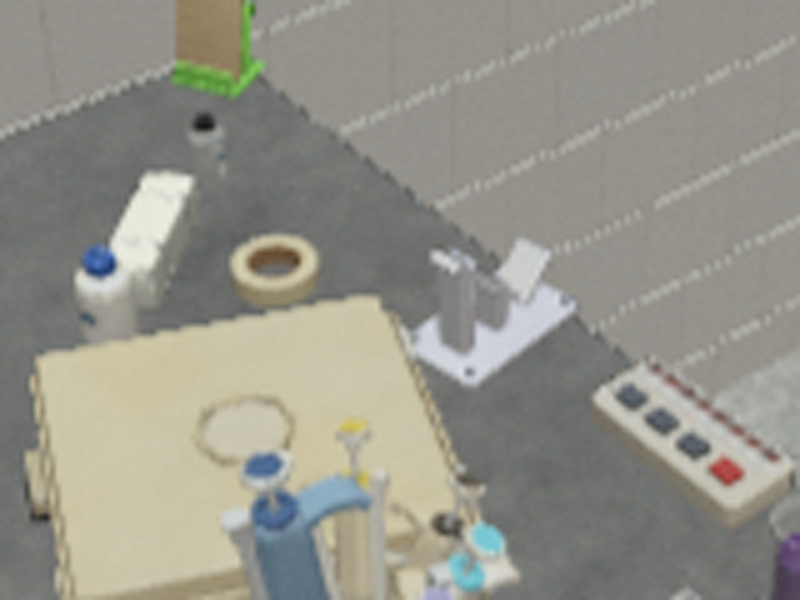

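The top view shows the float at about (227,217), with the oil bottle at its upper-left end and the stain bottle at its lower-right end. The rest is at (305,170); its toe plate is on the far (+x) side and it rises towards the robot. The tray is at (426,207). The enlarged scene view agrees: the toe plate is at crop (525,270) and the rail posts are at crop (455,300).

{"api": "play_rows", "payload": {
  "commands": [
    [[0,-0.1,0],-0.125],
    [[0.01,-0.2,0],-0.25],
    [[0.02,-0.3,0],-0.375],
    [[0.03,-0.4,0],-0.5],
    [[0.03,-0.5,0],-0.625],
    [[0.04,-0.6,0],-0.75],
    [[0.05,-0.7,0],-0.875],
    [[0.05,-0.76,0],-1]
  ],
  "jaw": 78,
  "force": 60
}}

```text
time: 0.87
ee_pos: [0.4469, 0.2767, 0.2311]
tcp_rot: [0.74, 0.673, -0.0, 0.0]
wrist_force: [-0.1, 0.3, 0.2]
finger_gap: 0.0667
grip_force: 0.0
```

{"api": "play_rows", "payload": {
  "commands": [
    [[0,0,-0.1],-0.12],
    [[0,0,-0.2],-0.24],
    [[0,0,-0.3],-0.36],
    [[0,0,-0.4],-0.48],
    [[0,0,-0.5],-0.6],
    [[0,0,-0.6],-0.72],
    [[0,0,-0.7],-0.84],
    [[0,0,-0.7],-0.94]
  ]
}}

```text
time: 1.53
ee_pos: [0.4452, 0.2771, 0.1448]
tcp_rot: [0.932, 0.361, -0.003, 0.0]
wrist_force: [-0.2, -0.9, -0.0]
finger_gap: 0.0666
grip_force: 0.0
```

Run:
```python
from h import *
s=sense();print(s['ee_pos'],s['tcp_rot'],s['finger_gap'],s['joint_positions'][5],s['ft_torque'],s['wrist_force'])
im,K,R,t=cam('top')
a=cv2.resize(im[145:197,280:330],(576,600),interpolation=2);save('rt',np.ascontiguousarray(a))
im,K,R,t=cam('scene')
b=cv2.resize(im[180:225,305:355],(667,600),interpolation=2);save('rs',np.ascontiguousarray(b))
```

```text
[0.44521045 0.27710331 0.14477577] [ 9.32390346e-01  3.61443593e-01 -2.59474137e-03  1.95111438e-04] 0.06659522885730448 1.2552931013949944 [ 0.02177776 -0.01587298 -0.03335323] [-0.24633793 -0.88049135 -0.0267298 ]
```

View pics/rt.png

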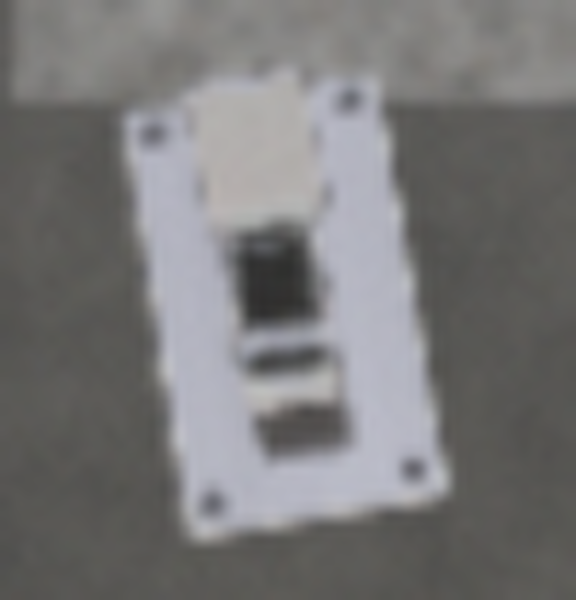

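View pics/rs.png

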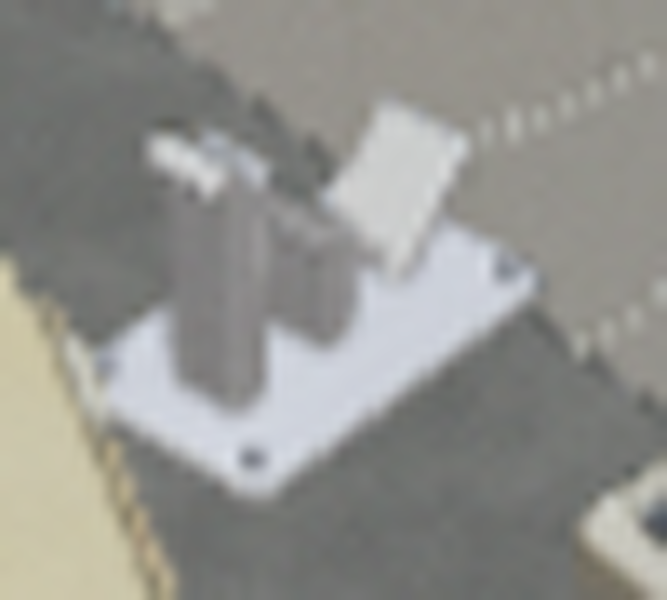

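Run:
```python
from h import *
im,K,R,t=cam('top')
px=lambda u,v:(280+u/11.52-.5+.04,145+v/11.54-.5+.04)
C=[ray(K,R,t,px(*p),.01)[:2] for p in((130,115),(378,80),(448,492),(192,540))]
C=np.array(C);print(C.round(4))
print([np.linalg.norm(C[i]-C[(i+1)%4]).round(4) for i in range(4)],C.mean(0))
d=(C[2]+C[3]-C[0]-C[1]);d/=np.linalg.norm(d);print('rise dir',d,np.degrees(np.arctan2(d[1],d[0])))
e=np.array([-d[1],d[0]]);c=C.mean(0)
def rep(n,P,z,xr):
    q=[ray(K,R,t,px(*p),z)[:2] for p in P];m=np.mean(q,0)
    print(n,np.linalg.norm(q[0]-q[1]).round(4),'origin est',m-xr*d,'rel base',((m-c)@d).round(4),((m-c)@e).round(4))
rep('junction',((215,230),(318,212)),.0299,-.0339)
rep('railend top edge',((245,375),(335,365)),.1027,.0389)
rep('railend low edge',((252,410),(340,400)),.1027,.0389)
# scene
im,K,R,t=cam('scene')
px=lambda u,v:(305+u/13.34-.5+.04,180+v/13.33-.5+.04)
rep('S junction toe',((330,195),(398,275)),.0299,-.0339)
rep('S railend',((152,145),(218,187)),.1027,.0389)
b=[ray(K,R,t,px(*p),.01)[:2] for p in((95,350),(262,495),(537,283))]
print(np.round(b,4),(b[0]+b[2])/2)
hsv=cv2.cvtColor(im,cv2.COLOR_RGB2HSV)
```

```text
[[ 0.6622  0.0825]
 [ 0.6731  0.0104]
 [ 0.5503 -0.0114]
 [ 0.5359  0.0617]]
[np.float64(0.0729), np.float64(0.1247), np.float64(0.0745), np.float64(0.128)] [0.60536915 0.03582094]
rise dir [-0.98564562 -0.16882747] -170.2803470884141
junction 0.0298 origin est [0.59115039 0.03498053] rel base -0.0197 -0.0016
railend top edge 0.0242 origin est [0.60037662 0.03493098] rel base 0.044 0.0
railend low edge 0.0236 origin est [0.59079065 0.03315883] rel base 0.0537 0.0002
S junction toe 0.0422 origin est [0.59164297 0.03385361] rel base -0.02 -0.0004
S railend 0.0263 origin est [0.58632828 0.02866142] rel base 0.0589 0.0038
[[ 0.5466  0.0657]
 [ 0.5452 -0.0144]
 [ 0.6662  0.0096]] [0.60637653 0.03766504]
```

In the zoomed views, the toe/rail junction is at crop (215–318, ~221) from the top and (330–398, ~235) in the scene view. Both put the rest origin at about (0.592, 0.034), with the downhill heading at 9.7°. The base size matches the given one. Next I descend and grip.

{"api": "play_rows", "payload": {
  "commands": [
    [[0,0.01,-0.15],0],
    [[0,0.01,-0.3],0],
    [[0,0.01,-0.45],0],
    [[0,0.01,-0.6],0],
    [[0,0.01,-0.75],0],
    [[0,0.01,-0.85],0],
    [[0,0.01,-0.85],0]
  ]
}}

```text
time: 2.32
ee_pos: [0.4455, 0.2785, 0.0435]
tcp_rot: [0.931, 0.364, -0.002, 0.0]
wrist_force: [-0.9, -0.6, 0.5]
finger_gap: 0.0667
grip_force: 0.0
```

{"api": "play_rows", "payload": {
  "commands": [
    [[0,0,-0.1],0],
    [[0,0,-0.2],0],
    [[0,0,-0.3],0],
    [[0,0,-0.3],0],
    [[0,0,-0.3],0]
  ]
}}

```text
time: 2.73
ee_pos: [0.4473, 0.2793, 0.0099]
tcp_rot: [0.931, 0.364, 0.0, 0.0]
wrist_force: [0.3, 0.3, -0.4]
finger_gap: 0.0667
grip_force: 0.0
```

{"api": "play_rows", "payload": {
  "commands": [
    [[0,0,0],0],
    [[0,0,0],0],
    [[0,0,0],0],
    [[0,0,0],0],
    [[0,0,0],0],
    [[0,0,0],0]
  ],
  "jaw": 30,
  "force": 80
}}

```text
time: 3.23
ee_pos: [0.4477, 0.2799, 0.0109]
tcp_rot: [0.932, 0.363, 0.001, -0.0]
wrist_force: [-0.8, 1.6, 5.8]
finger_gap: 0.0429
grip_force: 82.5
```

Run:
```python
from h import *
s=sense();print(s['ee_pos'],s['finger_gap'],s['grip_force'],s['ft_torque'],s['wrist_force'])
```

```text
[0.44774306 0.279947   0.01086611] 0.0428722233925962 82.48729348182678 [ 0.23906108  0.28550215 -0.06869582] [-0.7621551   1.58412733  5.80832414]
```

{"api": "play_rows", "payload": {
  "commands": [
    [[0,0,0.1],0],
    [[0,0,0.2],0],
    [[0,0,0.3],0],
    [[0,0,0.3],0],
    [[0,0,0.3],0],
    [[0,0,0.3],0],
    [[0,0,0.3],0],
    [[0,0,0.3],0]
  ]
}}

```text
time: 3.9
ee_pos: [0.4463, 0.2788, 0.0445]
tcp_rot: [0.932, 0.364, -0.001, 0.0]
wrist_force: [0.6, 0.4, -4.7]
finger_gap: 0.043
grip_force: 82.5
```

Run:
```python
from h import *
a=[]
for i in range(4):
    cam('top'); s=sense(); a.append(np.r_[s['ft_torque'],s['wrist_force']])
print(np.round(a,3)); T=np.mean(a,0); print(s['ee_pos'],s['tcp_rot'],s['time'])
th=np.radians(42.6);ax=np.array([np.cos(th),np.sin(th),0]);
for L in (ax,-ax): print(np.cross(L*.027,[0,0,-4]))
```

```text
[[ 5.600e-02 -1.300e-01 -6.600e-02  3.040e-01 -2.840e-01 -3.638e+00]
 [ 3.600e-02 -7.000e-02 -1.900e-02  2.110e-01  2.050e-01 -4.255e+00]
 [ 8.300e-02 -1.030e-01  1.400e-02 -4.410e-01 -3.060e-01 -3.935e+00]
 [ 7.600e-02 -1.590e-01 -2.400e-02 -3.000e-03  1.160e-01 -3.997e+00]]
[0.44675216 0.27904323 0.04495876] [ 9.31580955e-01  3.63533776e-01 -3.37395135e-04  6.27893831e-05] 4.1
[-0.0731026   0.07949849  0.        ]
[ 0.0731026  -0.07949849  0.        ]
```

The moment, 0.13 N m along (0.68, −0.74), shows that the stain-side end is heavy. I set it down, shift the grip 20 mm towards the light (oil) end, then regrip weakly so that the heavy end can sag.

{"api": "play_rows", "payload": {
  "commands": [
    [[0,0,-0.1],0],
    [[0,0,-0.2],0],
    [[0,0,-0.27],0],
    [[0,0,-0.3],0],
    [[0,0,-0.3],0]
  ]
}}

```text
time: 4.52
ee_pos: [0.4466, 0.279, 0.0109]
tcp_rot: [0.932, 0.364, -0.0, 0.0]
wrist_force: [-3.9, -2.6, 10.2]
finger_gap: 0.0431
grip_force: 84.1
```

{"api": "play_rows", "payload": {
  "commands": [
    [[0,0,0],0],
    [[0,0,0],0],
    [[0,0,0],0],
    [[0.03,0.03,-0.02],0],
    [[0.06,0.06,-0.04],0],
    [[0.12,0.11,-0.04],0],
    [[0.12,0.11,-0.04],0],
    [[0.12,0.11,-0.04],0]
  ],
  "jaw": 78
}}

```text
time: 5.18
ee_pos: [0.4622, 0.2929, 0.0043]
tcp_rot: [0.932, 0.364, 0.0, 0.0]
wrist_force: [-0.7, -0.8, -0.1]
finger_gap: 0.0665
grip_force: 0.0
```

{"api": "play_rows", "payload": {
  "commands": [
    [[0,0,0],0],
    [[0,0,0],0],
    [[0,0,0],0],
    [[0,0,0],0],
    [[0,0,0],0],
    [[0,0,0],0]
  ],
  "jaw": 30,
  "force": 20
}}

```text
time: 5.68
ee_pos: [0.4611, 0.2922, 0.0044]
tcp_rot: [0.932, 0.364, -0.0, 0.0]
wrist_force: [0.3, 0.0, -2.0]
finger_gap: 0.0441
grip_force: 21.0
```

{"api": "play_rows", "payload": {
  "commands": [
    [[0,0,0.05],0],
    [[0,0,0.1],0],
    [[0,0,0.15],0],
    [[0,0,0.2],0],
    [[0,0,0.25],0],
    [[0,0,0.3],0],
    [[0,0,0.3],0],
    [[0,0,0.3],0]
  ]
}}

```text
time: 6.35
ee_pos: [0.4617, 0.2925, 0.0411]
tcp_rot: [0.932, 0.364, 0.001, 0.0]
wrist_force: [0.4, -0.1, -4.5]
finger_gap: 0.0439
grip_force: 21.6
```

Run:
```python
from h import *
s=sense();print(s['ee_pos'],s['finger_gap'],s['grip_force'],s['ft_torque'],s['wrist_force'],s['joint_positions'])
im,K,R,t=cam('scene');print(proj(K,R,t,s['ee_pos']))
i2=cam('top')[0]
a=cv2.resize(im[150:230,235:315],(400,400),interpolation=2)
b=cv2.resize(i2[170:250,190:270],(400,400),interpolation=2)
save('sag1',np.hstack([a,b]))
```

```text
[0.46166409 0.29246966 0.04112117] 0.04385246166637865 21.564812064170837 [ 0.11729288 -0.13740839  0.01616655] [ 0.37107244 -0.09947364 -4.54303949] [ 4.37426341e-01  4.07503194e-01  1.83491813e+00 -1.16339542e-04
  8.97882118e-01  1.26419274e+00]
[261.48646763 180.39878627]
```

View pics/sag1.png

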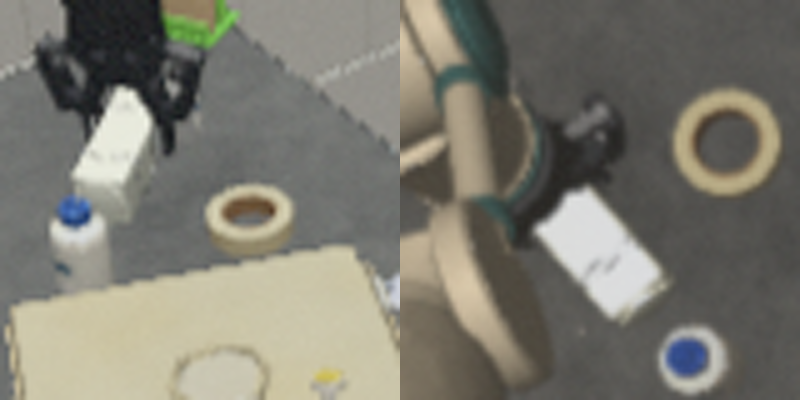

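The scene crop shows the float held almost level, with its heavy tip at about (260,193). At 20 N it barely sags while the moment is 0.18 N m. I raise it and watch for creep.

{"api": "play_rows", "payload": {
  "commands": [
    [[0,0,0.33],0],
    [[0,0,0.66],0],
    [[0,0,1],0],
    [[0,0,1],0],
    [[0,0,1],0],
    [[0,0,1],0],
    [[0,0,1],0],
    [[0,0,1],0]
  ]
}}

```text
time: 7.12
ee_pos: [0.4598, 0.2916, 0.1581]
tcp_rot: [0.932, 0.364, -0.003, 0.0]
wrist_force: [-0.2, -0.5, -4.6]
finger_gap: 0.0437
grip_force: 21.7
```

```bash
cat >> h.py <<'E'
def tilt(name,roi,zgrip):
    # bright blob's far contour, for printing only
    im,K,R,t=cam(name);hsv=cv2.cvtColor(im,cv2.COLOR_RGB2HSV)
    m=((hsv[...,2]>150)&(hsv[...,1]<50)).astype(np.uint8);k=np.zeros_like(m);x0,y0,x1,y1=roi;k[y0:y1,x0:x1]=m[y0:y1,x0:x1]
    c=max(cv2.findContours(k,0,1)[0],key=cv2.contourArea);return cv2.minAreaRect(c),c,(K,R,t)
E
python3 - <<'E'
from h import *
for i in range(2):
    a=[]
    for j in range(4): cam('top'); s=sense();a.append(np.r_[s['ft_torque'],s['wrist_force']])
    print(s['time'],np.mean(a,0).round(3))
print(s['ee_pos'],s['finger_gap'],s['grip_force'])
im,K,R,t=cam('scene')
g=np.array(s['ee_pos'])+[0,0,.02];h=-np.array([.736,.677,0])
for th in (0,15,30,45,60):
    d=h*np.cos(np.radians(th))-[0,0,np.sin(np.radians(th))]
    print(th,proj(K,R,t,g+d*.09).round(1),proj(K,R,t,g-d*.05).round(1))
i2,K2,R2,t2=cam('top')
for th in (0,15,30,45,60):
    d=h*np.cos(np.radians(th))-[0,0,np.sin(np.radians(th))]
    print(th,proj(K2,R2,t2,g+d*.09).round(1),proj(K2,R2,t2,g-d*.05).round(1))
a=cv2.resize(im[140:220,235:315],(400,400),interpolation=2)
b=cv2.resize(i2[170:250,190:270],(400,400),interpolation=2)
save('sag2',np.hstack([a,b]))
E
```

```text
7.3167 [ 0.104 -0.135 -0.027  0.195 -0.308 -4.057]
7.5167 [ 0.129 -0.114  0.015 -0.029 -0.194 -4.35 ]
[0.46128451 0.29227186 0.160327  ] 0.04372994011745548 21.70405089855194
0 [250.2 163.9] [261.1 144.4]
15 [251.2 168.7] [260.6 141.7]
30 [252.7 172.2] [259.9 139.6]
45 [254.5 174.1] [259.  138.3]
60 [256.3 174.4] [258.  137.8]
0 [229.7 227. ] [198.6 190.9]
15 [231.  227.2] [197.5 190.4]
30 [230.9 225.9] [197.2 190.7]
45 [229.4 223.1] [197.7 192. ]
60 [226.7 219.2] [199.1 194.1]
```

View pics/sag2.png

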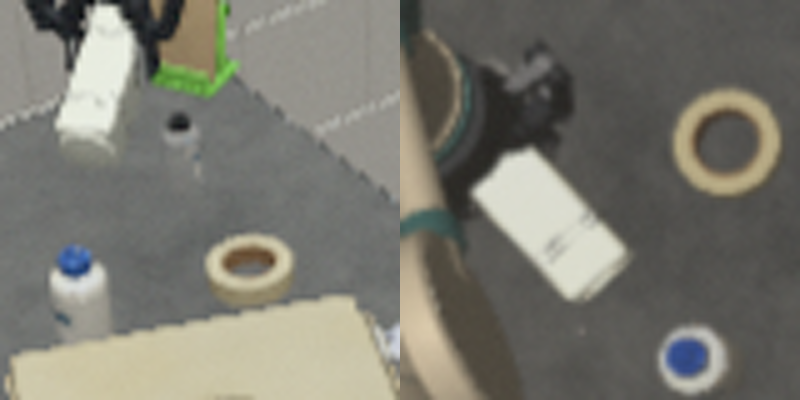

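The float now hangs about 20° heavy end down; the heavy tip is at about (253,169) in the scene view and (232,225) from the top. I clamp it firmly, carry it to above the rest and turn the heavy end towards the toe.

{"api": "play_rows", "payload": {
  "commands": [
    [[0,0,0.06],0],
    [[0,0,0.12],0.05],
    [[0,0,0.2],0.17],
    [[0,0,0.3],0.3],
    [[0,0,0.4],0.43],
    [[0,0,0.5],0.57],
    [[0,0,0.5],0.71],
    [[0,0,0.5],0.85]
  ],
  "force": 80
}}

```text
time: 8.28
ee_pos: [0.4619, 0.2927, 0.2223]
tcp_rot: [0.759, 0.651, 0.001, 0.0]
wrist_force: [-0.8, 0.5, -4.7]
finger_gap: 0.043
grip_force: 82.3
```

{"api": "play_rows", "payload": {
  "commands": [
    [[0.04,-0.09,0],0.11],
    [[0.08,-0.18,0],0.22],
    [[0.12,-0.27,0],0.33],
    [[0.16,-0.36,0],0.44],
    [[0.2,-0.45,0],0.55],
    [[0.24,-0.54,0],0.65],
    [[0.28,-0.63,0],0.75],
    [[0.33,-0.72,0],0.85]
  ]
}}

```text
time: 8.95
ee_pos: [0.5006, 0.2054, 0.2211]
tcp_rot: [0.505, 0.863, 0.0, -0.0]
wrist_force: [0.4, 0.3, -4.7]
finger_gap: 0.0426
grip_force: 82.3
```

{"api": "play_rows", "payload": {
  "commands": [
    [[0.04,-0.09,0],0.11],
    [[0.08,-0.18,0],0.22],
    [[0.12,-0.27,0],0.33],
    [[0.16,-0.36,0],0.44],
    [[0.2,-0.45,0],0.55],
    [[0.24,-0.54,0],0.65],
    [[0.28,-0.63,0],0.75],
    [[0.33,-0.72,0],0.85]
  ]
}}

```text
time: 9.62
ee_pos: [0.5401, 0.119, 0.221]
tcp_rot: [0.194, 0.981, 0.0, -0.0]
wrist_force: [-0.5, -0.2, -3.9]
finger_gap: 0.0434
grip_force: 82.2
```

{"api": "play_rows", "payload": {
  "commands": [
    [[0.05,-0.12,0],0.12],
    [[0.1,-0.24,0],0.24],
    [[0.15,-0.37,0],0.36],
    [[0.2,-0.5,0],0.48],
    [[0.25,-0.62,0],0.6],
    [[0.3,-0.73,0],0.72],
    [[0.3,-0.73,0],0.72],
    [[0.3,-0.73,0],0.72]
  ]
}}

```text
time: 10.28
ee_pos: [0.5763, 0.0316, 0.2207]
tcp_rot: [-0.084, 0.996, 0.0, -0.0]
wrist_force: [-1.1, -0.9, -4.1]
finger_gap: 0.0434
grip_force: 82.5
```

Run:
```python
from h import *
im,K,R,t=cam('scene');i2,K2,R2,t2=cam('top')
s=sense();print(s['time'],s['ee_pos'],s['tcp_rot'],s['finger_gap'],s['ft_torque'],s['wrist_force'])
g=np.array(s['ee_pos'])+[0,0,.019];h=np.array([.9856,.1688,0])
for th in (0,15,30,45):
    d=h*np.cos(np.radians(th))-[0,0,np.sin(np.radians(th))]
    print(th,proj(K,R,t,g+d*.09).round(1),proj(K,R,t,g-d*.05).round(1),proj(K2,R2,t2,g+d*.09).round(1))
a=cv2.resize(im[130:230,280:380],(400,400),interpolation=2)
b=cv2.resize(i2[120:220,255:355],(400,400),interpolation=2)
save('rest1',np.hstack([a,b]))
```

```text
10.3833 [0.57588275 0.03254074 0.22064439] [-8.46358185e-02  9.96411749e-01  4.44452988e-04 -4.54366327e-04] 0.04323923691583203 [-0.01110291  0.19050728  0.02087787] [-0.25993057 -0.91772178 -5.02337078]
0 [339.2 145.9] [312.3 162. ] [295.4 128.4]
15 [338.6 151.8] [312.5 158.6] [296.2 132.5]
30 [336.9 157.9] [313.5 154.9] [297.3 138.1]
45 [334.2 163.8] [315.  151.3] [298.5 144.9]
```

View pics/rest1.png

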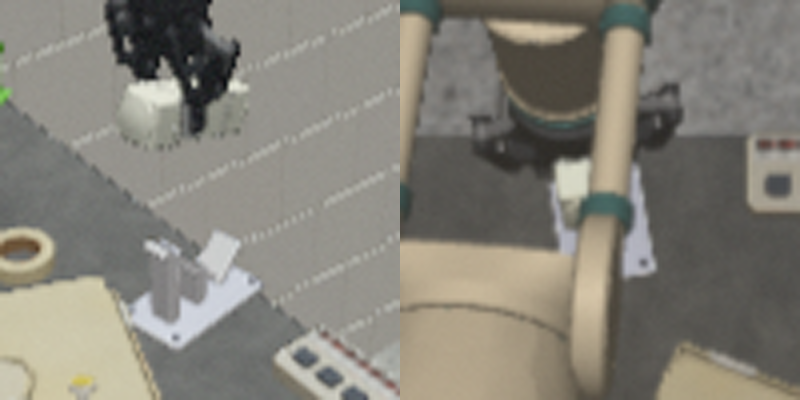

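The scene view shows the float over the rest, light end at (311,157) and heavy end at (341,156), tilted about 20–25° towards the toe. I lower it, loosen to 20 N and let the rail's top end turn it to 45°.

{"api": "play_rows", "payload": {
  "commands": [
    [[0,0,-0.15],0],
    [[0,0,-0.3],0],
    [[0,0,-0.45],0],
    [[0,0,-0.6],0],
    [[0,0,-0.75],0],
    [[0,0,-0.86],0],
    [[0,0,-0.93],0],
    [[0,0,-0.93],0]
  ]
}}

```text
time: 11.05
ee_pos: [0.5747, 0.0328, 0.1072]
tcp_rot: [-0.085, 0.996, 0.0, -0.002]
wrist_force: [-0.4, 0.2, -4.4]
finger_gap: 0.0428
grip_force: 82.5
```

{"api": "play_rows", "payload": {
  "commands": [
    [[0,0,0],0],
    [[0,0,0],0],
    [[0,0,-0.03],0],
    [[0,0,-0.05],0],
    [[0,0,-0.07],0],
    [[0,0,-0.09],0],
    [[0,0,-0.09],0]
  ],
  "force": 20
}}

```text
time: 11.63
ee_pos: [0.5772, 0.0319, 0.1021]
tcp_rot: [-0.085, 0.996, -0.0, 0.001]
wrist_force: [-5.1, 0.8, 16.8]
finger_gap: 0.0432
grip_force: 85.1
```

```bash
cat > st.py <<'E'
from h import *
a=[]
for j in range(3): cam('top'); s=sense();a.append(np.r_[s['ft_torque'],s['wrist_force']])
print(s['time'],s['ee_pos'].round(4) if hasattr(s['ee_pos'],'round') else s['ee_pos'],s['finger_gap'],s['grip_force'],np.mean(a,0).round(3))
E
python3 st.py
```

```text
11.7833 [0.5772 0.0319 0.1021] 0.043166468919412955 84.9914824962616 [ 1.1000e-02  1.3800e+00 -3.3000e-02 -4.0380e+00  5.4700e-01  1.6513e+01]
```

{"api": "play_rows", "payload": {
  "commands": [
    [[0,0,0.04],0],
    [[0,0,0.05],0],
    [[0,0,0.05],0],
    [[0,0,0.05],0]
  ],
  "force": 20,
  "jaw": 40
}}

```text
time: 12.12
ee_pos: [0.5763, 0.0319, 0.1036]
tcp_rot: [-0.085, 0.996, 0.0, -0.0]
wrist_force: [0.5, 0.1, -4.6]
finger_gap: 0.0431
grip_force: 82.5
```

```bash
python3 st.py
```

```text
12.2667 [0.5762 0.0319 0.1034] 0.04330793860697353 82.52628564834595 [-0.035  0.172 -0.014 -0.087 -0.211 -4.519]
```

{"api": "play_rows", "payload": {
  "commands": [
    [[0,0,0],0],
    [[0,0,0],0]
  ],
  "force": 20,
  "jaw": 51
}}

```text
time: 12.43
ee_pos: [0.5764, 0.0319, 0.1037]
tcp_rot: [-0.085, 0.996, 0.0, -0.0]
wrist_force: [-0.2, 0.1, -3.7]
finger_gap: 0.0437
grip_force: 31.6
```

```bash
python3 st.py
```

```text
12.5833 [0.5765 0.0319 0.104 ] 0.043515142859869266 31.733250617980957 [-2.400e-02  1.720e-01 -2.000e-03 -8.500e-02  5.280e-01 -4.032e+00]
```

{"api": "play_rows", "payload": {
  "commands": [
    [[0,0,0],0],
    [[0,0,-0.01],0],
    [[0,0,-0.02],0],
    [[0,0,-0.03],0],
    [[0,0,-0.04],0],
    [[0,0,-0.05],0],
    [[0,0,-0.05],0]
  ],
  "force": 20,
  "jaw": 51.2
}}

```text
time: 13.17
ee_pos: [0.5792, 0.0322, 0.0998]
tcp_rot: [-0.085, 0.996, 0.0, 0.003]
wrist_force: [3.6, 1.9, 4.2]
finger_gap: 0.0437
grip_force: 20.2
```

```bash
python3 st.py
```

```text
13.3167 [0.5792 0.0322 0.0998] 0.04370013378939524 20.303758084774017 [ 0.346 -0.359 -0.044  4.417  2.23   5.521]
```

{"api": "play_rows", "payload": {
  "commands": [
    [[0,0,-0.01],0],
    [[0,0,-0.02],0],
    [[0,0,-0.03],0],
    [[0,0,-0.04],0],
    [[0,0,-0.04],0]
  ]
}}

```text
time: 13.73
ee_pos: [0.5809, 0.0325, 0.0972]
tcp_rot: [-0.085, 0.996, 0.0, 0.005]
wrist_force: [4.1, 3.2, 15.1]
finger_gap: 0.0441
grip_force: 21.2
```

```bash
python3 st.py
python3 - <<'E'
from h import *
im,K,R,t=cam('scene');s=sense()
g=np.array(s['ee_pos'])+[0,0,.019];h=np.array([.9856,.1688,0])
for th in (15,25,35,45,55):
    d=h*np.cos(np.radians(th))-[0,0,np.sin(np.radians(th))]
    print(th,proj(K,R,t,g+d*.09).round(1),proj(K,R,t,g-d*.05).round(1))
hsv=cv2.cvtColor(im,cv2.COLOR_RGB2HSV)
m=((hsv[...,2]>165)&(hsv[...,1]>8)&(hsv[...,0]<60)&(hsv[...,1]<60)).astype(np.uint8)
for y in range(168,214): print(y,''.join('#' if v else '.' for v in m[y,300:365]))
E
```

```text
13.8833 [0.5809 0.0325 0.0972] 0.04401302064826428 21.169391870498657 [ 4.9900e-01 -2.8400e-01 -7.0000e-03  3.4480e+00  2.3510e+00  1.5081e+01]
15 [339.1 179.1] [314.6 187.4]
25 [338.1 182.8] [315.2 185.2]
35 [336.7 186.6] [315.9 182.9]
45 [335.  190.2] [317.  180.7]
55 [332.9 193.7] [318.2 178.6]
168 ...........................................####..................
169 ..........................................###....................
170 ........................................#.#......................
171 .................................................................
172 .................................................................
173 .................................................................
174 .................................................................
175 .................................................................
176 .................................................................
177 .......................#.........................................
178 ..............##########........................................#
179 ..............###########..
[... 1718 characters left out ...]

204 ########..........................................#..............
205 #########.#.....................................#................
206 #########.##.....................................................
207 #########.##.....................................................
208 ##########.#.....................................................
209 ##########.##....................................................
210 #############....................................................
211 ###########.#...............................................#....
212 ###########...............................................#......
213 ############.#...........................................#.......
```

{"api": "play_rows", "payload": {
  "commands": [
    [[0,0,0],0],
    [[0,0,0],0],
    [[0,0,0],0],
    [[0,0,0],0],
    [[0,0,0],0],
    [[0,0,0],0]
  ],
  "jaw": 80
}}

```text
time: 14.43
ee_pos: [0.5759, 0.0318, 0.0927]
tcp_rot: [-0.085, 0.996, 0.0, -0.001]
wrist_force: [-0.4, -0.3, 0.8]
finger_gap: 0.0684
grip_force: 0.0
```

```bash
python3 st.py
python3 - <<'E'
from h import *
im,K,R,t=cam('scene');s=sense();i2=cam('top')[0]
hsv=cv2.cvtColor(im,cv2.COLOR_RGB2HSV)
c=np.array([.592,.034,.095]);h=np.array([.9856,.1688,0]);d=(h-[0,0,1])/2**.5
for q in (-.07,0,.07): print(q,proj(K,R,t,c+d*q))
a=cv2.resize(im[160:220,290:370],(800,600),interpolation=2)
save('rest2',a)
E
```

```text
14.5833 [0.5763 0.0319 0.093 ] 0.06855737560381171 0.0 [-0.003 -0.017  0.014  0.152  0.232  0.108]
-0.07 [316.52115276 182.72306056]
0 [325.89889469 187.58071519]
0.07 [334.53463086 192.05401207]
```

View pics/rest2.png

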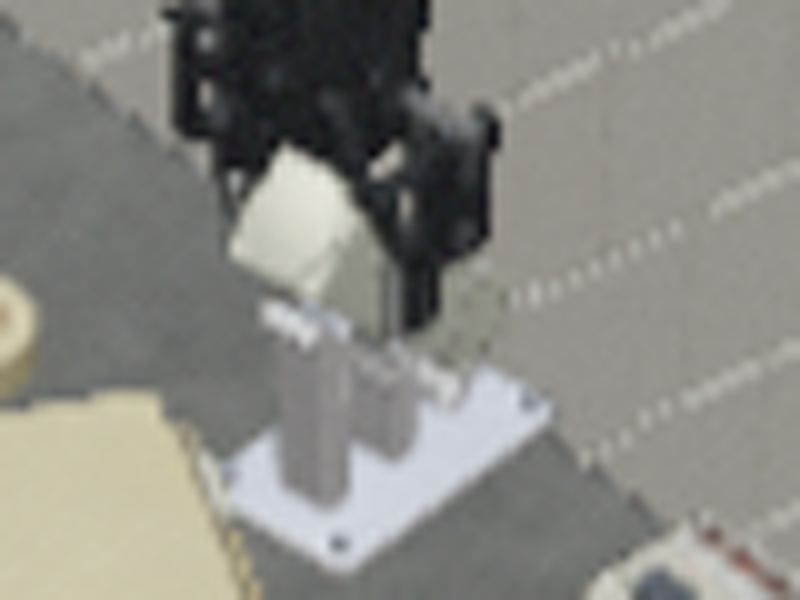

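Run:
```python
from h import *
im,K,R,t=cam('scene')
c=np.array([.592,.034,.095]);r=np.array([-.9856,-.1688,0]);z=np.array([0,0,1.]);u=(r+z)/2**.5;n=(r-z)/2**.5;y=np.cross(z,r)
p=lambda q:((proj(K,R,t,q)-[290,160])*10+4.5).round()
for sy in(-1,1):
    for sn in(-1,1): print(sy,sn,p(c+.063*u+sy*.022*y+sn*.022*n))
f=c+.063*u;print('face',p(f),'d10 up',p(f+.01*u)-p(f),'d10 y',p(f+.01*y)-p(f),'d10 n',p(f+.01*n)-p(f))
re=c+.022*n+.033*u
print('railend',p(re+.013*y),p(re-.013*y))
```

```text
-1 -1 [263. 159.]
-1 1 [206. 267.]
1 -1 [354. 206.]
1 1 [296. 316.]
face [279. 237.] d10 up [-13.  -7.] d10 y [21. 11.] d10 n [-13.  24.]
railend [318. 326.] [266. 297.]
```

The light-end face in the last view is at crop (298,226). It fits a rest origin at about (0.605, 0.036), the centre of the base, so the float lies on the rail at 45° and is let go. The earlier contact 5–8 mm higher than expected agrees with this. I now take it afresh 40 mm up from its middle and lift.

{"api": "play_rows", "payload": {
  "commands": [
    [[0,0,0.03],0],
    [[0,0,0.06],0],
    [[0,0,0.09],0],
    [[0,0,0.09],0],
    [[0,0,0.09],0]
  ]
}}

```text
time: 15.15
ee_pos: [0.5769, 0.0319, 0.1047]
tcp_rot: [-0.085, 0.996, -0.0, 0.001]
wrist_force: [-0.1, 0.0, -0.1]
finger_gap: 0.0684
grip_force: 0.0
```

{"api": "play_rows", "payload": {
  "commands": [
    [[0,0,0],0],
    [[0,0,0],0],
    [[0,0,0],0],
    [[0,0,0],0],
    [[0,0,0],0],
    [[0,0,0],0],
    [[0,0,0],0]
  ],
  "jaw": 50.9,
  "force": 40
}}

```text
time: 15.73
ee_pos: [0.5764, 0.0318, 0.1041]
tcp_rot: [-0.085, 0.996, 0.0, -0.0]
wrist_force: [-1.7, 0.7, 1.2]
finger_gap: 0.0438
grip_force: 18.2
```

```bash
python3 st.py
```

```text
15.8833 [0.5764 0.0319 0.1041] 0.043640853029911275 18.240799605846405 [-0.145  0.14  -0.097 -0.942 -0.037  1.306]
```

{"api": "play_rows", "payload": {
  "commands": [
    [[0,0,0.06],0],
    [[0,0,0.15],0],
    [[0,0,0.28],0],
    [[0,0,0.42],0],
    [[0,0,0.58],0],
    [[0,0,0.75],0],
    [[0,0,0.9],0],
    [[0,0,0.9],0]
  ]
}}

```text
time: 16.55
ee_pos: [0.5789, 0.0319, 0.2166]
tcp_rot: [-0.085, 0.996, -0.0, 0.004]
wrist_force: [1.3, -0.2, -3.7]
finger_gap: 0.0439
grip_force: 18.6
```

```bash
cat > ft.py <<'E'
from h import *
# tilt from the moment: M = W*(lever)*sin(phi)
im,K,R,t=cam('scene');s=sense()
g=np.array(s['ee_pos'])+[0,0,.019];h=np.array([.9856,.1688,0])
for th in (40,55,70,90):
    d=h*np.cos(np.radians(th))-[0,0,np.sin(np.radians(th))]
    print(th,'heavy',proj(K,R,t,g+d*.11).round(1))
p=proj(K,R,t,g).round().astype(int)
hsv=cv2.cvtColor(im,cv2.COLOR_RGB2HSV)
m=((hsv[...,2]>140)&(hsv[...,0]>20)&(hsv[...,0]<50)&(hsv[...,1]>12)&(hsv[...,1]<60)).astype(np.uint8)
x0=p[0]-20
for y in range(p[1]-20,p[1]+45): print(y,''.join('#' if v else '.' for v in m[y,x0:x0+50]))
print(x0)
E
python3 st.py;python3 ft.py
```

```text
16.7 [0.5757 0.032  0.2113] 0.04351417864038276 18.63819122314453 [-0.044  0.207  0.005 -0.141  0.456 -4.442]
40 heavy [337.8 165.5]
55 heavy [334.  172.3]
70 heavy [329.5 178.2]
90 heavy [322.6 184.1]
139 .#.##..........................###..########.#####
140 ##.##...........................##..#.############
141 #####.............................#.###.#.########
142 #####.................................####....#.#.
143 #..###................................#########...
144 ##...#.................................##.####..#.
145 ######................................#.######...#
146 ######...............................###...#.#...#
147 #######...............................###.#..####.
148 #.#####...........##.................#.#....#.#..#
149 .#######...........#.................####..##.####
150 .#########.....#####..................##..##..####
151 ##.####.##....#####.#................#.###...##.#.
152 #..#######...######.##..............#####..#.###..
153 .######.###############............#.#.#.#.#####.#
154 #.#...##.#.############..............######.##.#.#
155 ##.######.####
[... 1980 characters left out ...]
..............#............#.####..#
192 ........................................#.##..####
193 ......................................#....##.....
194 ......................................#.#.#.#.##.#
195 .......................................###.##.....
196 ......................................####.######.
197 ........................................##...###..
198 ............................................##.###
199 ####........................................#..##.
200 ####.........................................###..
201 ####.........................................#.#..
202 #######......................................#.##.
203 ########....................................#.#.#.
302
```

{"api": "play_rows", "payload": {
  "commands": [
    [[0,0,0],0],
    [[0,0,0],0],
    [[0,0,0],0],
    [[0,0,0],0]
  ],
  "jaw": 51.05,
  "force": 20
}}

```text
time: 17.08
ee_pos: [0.5763, 0.0319, 0.2115]
tcp_rot: [-0.085, 0.996, 0.0, -0.001]
wrist_force: [-0.1, 0.6, -3.8]
finger_gap: 0.0436
grip_force: 18.6
```

```bash
python3 st.py
```

```text
17.2333 [0.5765 0.0319 0.2119] 0.04380360113951719 18.63247722387314 [-2.700e-02  1.660e-01  4.000e-03 -8.000e-02 -2.350e-01 -4.612e+00]
```

{"api": "play_rows", "payload": {
  "commands": [
    [[0,0,0],0],
    [[0,0,0],0],
    [[0,0,0],0]
  ],
  "jaw": 51.3
}}

```text
time: 17.48
ee_pos: [0.5765, 0.0319, 0.2122]
tcp_rot: [-0.085, 0.996, 0.0, 0.0]
wrist_force: [0.5, 0.3, -4.4]
finger_gap: 0.0438
grip_force: 13.9
```

```bash
python3 st.py
```

```text
17.6333 [0.5765 0.0319 0.2122] 0.04365222719670627 13.870388567447662 [-0.029  0.154  0.006 -0.452 -0.147 -4.312]
```

{"api": "play_rows", "payload": {
  "commands": [
    [[0,0,0],0],
    [[0,0,0],0],
    [[0,0,0],0],
    [[0,0,0],0]
  ],
  "jaw": 51.4
}}

```text
time: 17.97
ee_pos: [0.576, 0.0319, 0.2119]
tcp_rot: [-0.085, 0.996, 0.0, -0.001]
wrist_force: [-0.7, 0.3, -3.9]
finger_gap: 0.044
grip_force: 7.5
```

```bash
python3 st.py
```

```text
18.1167 [0.5767 0.0319 0.2122] 0.043759941392721886 7.485345974564552 [ 0.03  -0.012 -0.016 -0.355  0.095 -4.897]
```

The moment has fallen to zero, so the float hangs upright, heavy end down. I clamp it and carry it to the tray.

{"api": "play_rows", "payload": {
  "commands": [
    [[0,0,0],0],
    [[0,0,0],0],
    [[0,0,0],0],
    [[0,0,0.1],0],
    [[0,0,0.2],0],
    [[0,0,0.3],0],
    [[0,0,0.4],0],
    [[0,0,0.4],0]
  ],
  "jaw": 40,
  "force": 50
}}

```text
time: 18.78
ee_pos: [0.5781, 0.0318, 0.2628]
tcp_rot: [-0.085, 0.996, -0.0, 0.003]
wrist_force: [1.4, -0.5, -3.0]
finger_gap: 0.0435
grip_force: 53.2
```

{"api": "play_rows", "payload": {
  "commands": [
    [[0,-0.06,0],0],
    [[0,-0.16,0],0],
    [[0,-0.28,0],0],
    [[0,-0.41,0],0],
    [[0,-0.54,0],0],
    [[0,-0.67,0],0],
    [[0,-0.8,0],0],
    [[0,-0.93,0],0]
  ]
}}

```text
time: 19.45
ee_pos: [0.5756, -0.0817, 0.2588]
tcp_rot: [-0.085, 0.996, 0.0, -0.001]
wrist_force: [0.6, 0.1, -4.6]
finger_gap: 0.0436
grip_force: 53.0
```

{"api": "play_rows", "payload": {
  "commands": [
    [[-0.03,-0.12,0],0],
    [[-0.06,-0.24,0],0],
    [[-0.09,-0.36,0],0],
    [[-0.12,-0.48,0],0],
    [[-0.15,-0.6,0],0],
    [[-0.18,-0.72,0],0],
    [[-0.21,-0.84,0],0],
    [[-0.24,-0.95,0],0]
  ]
}}

```text
time: 20.12
ee_pos: [0.5465, -0.1956, 0.2588]
tcp_rot: [-0.085, 0.996, 0.0, -0.001]
wrist_force: [0.5, -0.1, -5.5]
finger_gap: 0.0431
grip_force: 53.0
```

{"api": "play_rows", "payload": {
  "commands": [
    [[-0.04,-0.1,0],0],
    [[-0.08,-0.2,0],0],
    [[-0.12,-0.3,0],0],
    [[-0.16,-0.41,0],0],
    [[-0.2,-0.52,0],0],
    [[-0.24,-0.6,0],0],
    [[-0.28,-0.67,0],0],
    [[-0.28,-0.72,0],0]
  ]
}}

```text
time: 20.78
ee_pos: [0.5129, -0.2811, 0.2602]
tcp_rot: [-0.085, 0.996, 0.0, -0.0]
wrist_force: [0.3, 0.4, -4.3]
finger_gap: 0.0435
grip_force: 53.0
```

{"api": "play_rows", "payload": {
  "commands": [
    [[-0.07,-0.1,0],0],
    [[-0.14,-0.25,0],0],
    [[-0.2,-0.4,0],0],
    [[-0.25,-0.55,0],0],
    [[-0.28,-0.65,0],0],
    [[-0.28,-0.71,0],0],
    [[-0.28,-0.71,0],0],
    [[-0.28,-0.71,0],0]
  ]
}}

```text
time: 21.45
ee_pos: [0.4809, -0.3648, 0.2599]
tcp_rot: [-0.085, 0.996, 0.001, 0.0]
wrist_force: [-1.0, 0.5, -4.0]
finger_gap: 0.0435
grip_force: 53.0
```

```bash
python3 st.py
python3 - <<'E'
from h import *
s=sense();g=np.array(s['ee_pos'])+[0,0,.019]
for n in('scene','top'):
    im,K,R,t=cam(n);print(n,'grip',proj(K,R,t,g),'tip',proj(K,R,t,g-[0,0,.11]))
    p=proj(K,R,t,g-[0,0,.07]).round().astype(int)
    hsv=cv2.cvtColor(im,cv2.COLOR_RGB2HSV)
    m=(hsv[...,2]>165)&(hsv[...,1]<45)
    for y in range(p[1]-22,p[1]+26): print(y,''.join('#' if v else '.' for v in m[y,p[0]-25:p[0]+25]))
    print(p[0]-25)
E
```

```text
21.6 [ 0.4809 -0.3642  0.2601] 0.043592662579103 53.00404965877533 [ 0.02  -0.013  0.015  0.026  0.215 -4.342]
scene grip [385.8928217  218.49737818] tip [382.21968682 247.72260177]
216 #####...........##################................
217 #######....#.....################.................
218 .#######...##......##############...............##
219 ..#######............############...............##
220 ..#########............##########..............###
221 ###..#######............########..............####
222 ##....########............#####...............####
223 #......#######..............#..............#...###
224 #.......#######...........................###..###
225 ##......#######..........................##.#.####
226 ###...####.####.........................##..######
227 ########....###........................###########
228 .######.......#........................#..###..###
229 ..#####.......#.......................#...###..##.
230 ...#####......#.......................#...###.....
231 .....#####...##.......................#...##......
232 ......########....................
[... 3738 characters left out ...]
.....................#..............
210 ..................................................
211 ..................................................
212 ..................................................
213 ..................................................
214 ..................................................
215 ..................................................
216 ..................................................
217 ..................................................
218 ..................................................
219 ..................................................
220 ..................................................
221 ..................................................
419
```

{"api": "play_rows", "payload": {
  "commands": [
    [[0,0,-0.1],0],
    [[0,0,-0.25],0],
    [[0,0,-0.4],0],
    [[0,0,-0.55],0],
    [[0,0,-0.7],0],
    [[0,0,-0.85],0],
    [[0,0,-0.95],0],
    [[0,0,-1],0]
  ]
}}

```text
time: 22.37
ee_pos: [0.4799, -0.3639, 0.1382]
tcp_rot: [-0.086, 0.996, 0.001, -0.001]
wrist_force: [-0.5, 0.9, -3.7]
finger_gap: 0.0437
grip_force: 52.9
```

{"api": "play_rows", "payload": {
  "commands": [
    [[0,0,-0.06],0],
    [[0,0,-0.12],0],
    [[0,0,-0.18],0],
    [[0,0,-0.24],0],
    [[0,0,-0.28],0],
    [[0,0,-0.3],0],
    [[0,0,-0.3],0]
  ]
}}

```text
time: 22.95
ee_pos: [0.4803, -0.3651, 0.1035]
tcp_rot: [-0.085, 0.996, 0.0, -0.0]
wrist_force: [-0.5, 0.1, -3.6]
finger_gap: 0.0435
grip_force: 52.9
```

```bash
python3 st.py
```

```text
23.1 [ 0.4808 -0.3656  0.1045] 0.04320146400357142 52.931621074676514 [-0.02  -0.04  -0.     0.255  0.546 -3.822]
```

{"api": "play_rows", "payload": {
  "commands": [
    [[0,0,-0.02],0],
    [[0,0,-0.03],0],
    [[0,0,-0.04],0],
    [[0,0,-0.05],0],
    [[0,0,-0.05],0]
  ]
}}

```text
time: 23.52
ee_pos: [0.4804, -0.3651, 0.0978]
tcp_rot: [-0.085, 0.996, 0.0, -0.0]
wrist_force: [0.1, 0.4, -3.9]
finger_gap: 0.0432
grip_force: 53.0
```

```bash
python3 st.py
```

```text
23.6667 [ 0.4805 -0.3653  0.0981] 0.04368610045696826 53.01339626312256 [ 0.01   0.021  0.022 -0.041  0.279 -4.471]
```

{"api": "play_rows", "payload": {
  "commands": [
    [[0,0,-0.01],0],
    [[0,0,-0.02],0],
    [[0,0,-0.03],0],
    [[0,0,-0.03],0]
  ]
}}

```text
time: 24.0
ee_pos: [0.4803, -0.3651, 0.0942]
tcp_rot: [-0.085, 0.996, 0.0, -0.0]
wrist_force: [0.7, -0.6, -3.9]
finger_gap: 0.0433
grip_force: 53.0
```

```bash
python3 st.py
```

```text
24.15 [ 0.4805 -0.3653  0.0945] 0.04337817844432724 53.014002442359924 [-0.016  0.005 -0.005  0.238 -0.271 -4.191]
```

{"api": "play_rows", "payload": {
  "commands": [
    [[0,0,-0.01],0],
    [[0,0,-0.02],0],
    [[0,0,-0.03],0],
    [[0,0,-0.03],0]
  ]
}}

```text
time: 24.48
ee_pos: [0.4807, -0.3653, 0.0917]
tcp_rot: [-0.085, 0.996, -0.0, 0.0]
wrist_force: [-1.2, 1.1, 2.0]
finger_gap: 0.0433
grip_force: 53.8
```

```bash
python3 st.py
```

```text
24.6333 [ 0.4807 -0.3654  0.0917] 0.0433232818603485 53.741320967674255 [ 0.301  0.24  -0.035 -1.024  0.685  2.76 ]
```

{"api": "play_rows", "payload": {
  "commands": [
    [[0,0,0],0],
    [[0,0,0],0],
    [[0,0,0],0],
    [[0,0,0],0]
  ],
  "jaw": 51.5,
  "force": 20
}}

```text
time: 24.97
ee_pos: [0.481, -0.3655, 0.0914]
tcp_rot: [-0.085, 0.996, -0.0, 0.001]
wrist_force: [-0.6, 0.3, 5.2]
finger_gap: 0.0439
grip_force: 3.4
```

{"api": "play_rows", "payload": {
  "commands": [
    [[0,0,0],0],
    [[0,0,0],0],
    [[0,0,0],0],
    [[0,0,0],0],
    [[0,0,0],0],
    [[0,0,0],0]
  ],
  "jaw": 55
}}

```text
time: 25.47
ee_pos: [0.4805, -0.3653, 0.0907]
tcp_rot: [-0.085, 0.996, 0.0, -0.0]
wrist_force: [-0.3, 0.5, -0.5]
finger_gap: 0.0472
grip_force: 0.0
```

{"api": "play_rows", "payload": {
  "commands": [
    [[0,0,0],0],
    [[0,0,0],0],
    [[0,0,0],0],
    [[0,0,0],0],
    [[0,0,0],0],
    [[0,0,0],0],
    [[0,0,0],0],
    [[0,0,0],0]
  ],
  "jaw": 85
}}

```text
time: 26.13
ee_pos: [0.4805, -0.3653, 0.0909]
tcp_rot: [-0.085, 0.996, 0.0, -0.0]
wrist_force: [0.2, 0.7, 0.2]
finger_gap: 0.0724
grip_force: 0.0
```

```bash
python3 st.py
```

```text
26.2833 [ 0.4805 -0.3653  0.0909] 0.07268133983311537 0.0 [-0.008 -0.014 -0.012 -0.236 -0.286  0.041]
```

Released with no contact. I withdraw straight up and check.

{"api": "play_rows", "payload": {
  "commands": [
    [[0,0,0.06],0],
    [[0,0,0.15],0],
    [[0,0,0.3],0],
    [[0,0,0.45],0],
    [[0,0,0.6],0],
    [[0,0,0.75],0],
    [[0,0,0.9],0],
    [[0,0,1],0]
  ]
}}

```text
time: 26.95
ee_pos: [0.4812, -0.3659, 0.2143]
tcp_rot: [-0.085, 0.996, -0.002, 0.001]
wrist_force: [0.6, -0.5, 0.5]
finger_gap: 0.0722
grip_force: 0.0
```

{"api": "play_rows", "payload": {
  "commands": [
    [[0,0.1,0.1],0],
    [[0,0.25,0.2],0],
    [[0,0.4,0.2],0],
    [[0,0.55,0.2],0],
    [[0,0.7,0.2],0],
    [[0,0.85,0.2],0],
    [[0,1,0.2],0],
    [[0,1,0.2],0]
  ]
}}

```text
time: 27.62
ee_pos: [0.4792, -0.2396, 0.234]
tcp_rot: [-0.087, 0.996, 0.002, -0.001]
wrist_force: [-1.3, -0.0, 0.3]
finger_gap: 0.0726
grip_force: 0.0
```

{"api": "play_rows", "payload": {
  "commands": [
    [[0,0.2,0],0],
    [[0,0.4,0],0],
    [[0,0.6,0],0],
    [[0,0.8,0],0],
    [[0,1,0],0],
    [[0,1,0],0],
    [[0,1,0],0],
    [[0,1,0],0]
  ]
}}

```text
time: 28.28
ee_pos: [0.4802, -0.1251, 0.2346]
tcp_rot: [-0.086, 0.996, -0.0, -0.0]
wrist_force: [-0.3, -0.2, -0.1]
finger_gap: 0.0726
grip_force: 0.0
```

```bash
python3 st.py
python3 - <<'E'
from h import *
for n in('top','scene'):
    im,K,R,t=cam(n);b=proj(K,R,t,(.481,-.365,.002));q=proj(K,R,t,(.481,-.365,.142));print(n,'pred base',b,'top',q)
    p=((b+q)/2).round().astype(int)
    hsv=cv2.cvtColor(im,cv2.COLOR_RGB2HSV);k=hsv[...,0]
    m=(k>15)&(k<50)&(hsv[...,1]>12)&(hsv[...,1]<60)&(hsv[...,2]>130)
    for y in range(p[1]-28,p[1]+24): print(y,''.join('#' if v else '.' for v in m[y,p[0]-25:p[0]+25]))
    print(p[0]-25)
    if n=='top':
        for nm,uv,z,o in [('stain',(248,242),.098,0),('cup',(474,204),.059,0)]: print(nm,im[uv[1],uv[0]])
E
```

```text
28.4333 [ 0.4805 -0.126   0.2347] 0.07292247006032027 0.0 [-0.037 -0.006  0.012  0.352 -0.626 -0.085]
top pred base [426.28056145 208.97463922] top [437.86123548 200.80951901]
177 ..........................................########
178 ...........................................#######
179 ..................................................
180 ..................................................
181 ..................................................
182 ..................................................
183 ..................................................
184 ..................................................
185 ..................................................
186 ..................................................
187 ..................................................
188 ..................................................
189 ..................................................
190 ..................................................
191 ..................................................
192 ..................................................
193 ........................................
[... 4217 characters left out ...]
.#...############.#.................
282 ...............#...#.#########.##.................
283 ...............###....#######.###.................
284 ...............####.#.#.########..................
285 ................#####.....#####...................
286 .................#####.#...###....................
287 ..................######..####....................
288 ......#............##########.....................
289 .....................######.......................
290 .......................###........................
291 ..................................................
292 ..................................................
293 ..................................................
355
```

The float stands upright in the tray: in the scene mask it spans rows 250–290 at columns 371–391, matching the predicted upright pose. I hand the job in.

```bash
python3 -c "
from plant import bot
print(bot.close_job())"
```

```text
the job is handed in; nothing more can be done
None
```

The float was lifted, felt (the end by the stain bottle is the heavy one), laid and released on the rest, then stood heavy end down in the tray. The job is handed in, with no verdict returned. By the last images it stood upright; its seat on the rest was judged from a corrected position estimate, and of the bystanders only the stain bottle and cup were re-checked.

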